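# Aim the bench laser and hold its sprung shutter open

## Robot

A 6-joint arm with a two-finger parallel gripper is mounted at the origin on the work surface. World frame = base frame: x ahead of the robot, y to its left, z up, the work surface at z = 0. Lengths are in m, angles in rad, forces in N, time in s.
With the tool pointing down it reaches from about 0.375 to 0.9 m from the base axis. Payload 3.1 kg.
Tool frame: the origin (TCP) lies where the fingers leave the gripper's body, on its centre line; the fingertips stand 73 mm ahead of it and the grasp point (between the pads) lies 54 mm ahead of it; z points along the fingers, y is the line along which they close (so a half turn about z gives the same grasp; the last joint's range is limited). The gripper opens to 85 mm and grips with 20 to 120 N. Pads are 22 mm wide; open, the fingers measure 114 mm over their backs; the gripper's body (76 mm by 85 mm) begins 54 mm behind the grasp point. The pads swing forward as they close: fully open they stand 13 mm farther back than shut.
Start: joints at [-1.478, 0.527, 1.433, -0, 1.181, -0.178], TCP at [0.167, -0.602, 0.304] pointing down, gripper open.
Joint ranges: [-3.08, 3.08], [-0.75, 2.2], [0.22, 2.44], [-1.43, 4.57], [0, 2.65], [-2.85, 2.85]. Speed limits (rad/s): [2.79, 2.79, 3.14, 3.14, 3.14, 3.14].

## Interface

Orientations are given as a unit quaternion [x, y, z, w].
In Python, from station import manip gives the robot as it stands.
- The arm moves only by the shell command python3 -m crank 'ROWS' [FORCE]. ROWS is JSON, a list of rows, each an object with "dp": the shift along the tool's x, y, z normalised to -1 to 1, where 1 is 50 cm, a list of three; "delta_rot": the turn, a rotation vector about the tool's x, y, z normalised to -1 to 1, where 1 is 2 pi rad, a list of three; "fingers": the opening, from -1 (shut) to 1 (fully open). A call has 1 to 12 rows; each row shifts and turns the commanded pose from where the row before left it, along the tool's axes as they then stand; what a row does not reach is not made up. A row lasts 1/12 s, in which the tool goes at most 41.7 mm and 7.16 degrees, less where a joint would pass 70% of its speed; a pose out of reach is approached as far as the arm can. A call with a number of a shift or a turn outside -1 to 1 is refused whole. A call with a gripper value outside its range is refused whole. The fingers move at their own pace and stop on an object; FORCE is the grip in N (left out, the last holds). Time passes only in rows, so rows that do not move let the fingers close. It gives the time, the measured TCP pose, the force, the opening and the grip force at its end, in the units of the state.
- manip.sense(): the state, without advancing time (a new reading comes with each control period).
- manip.snapshot(name): name is "side" or "top" or "wrist"; returns (picture, depth): 400x640x3 uint8, red, green, blue; 400x640 float32, m along the optical axis (not along the pixel's ray), 0 where there is no reading.
- manip.camera_model(name): a dict with "fx", "fy", "cx", "cy" (pixels), "origin" and "attitude" of the camera in the world. Camera axes: x right, y up, looking along -z (the intrinsics and any distortion apply to the point x, -y, -z); pixel columns grow to the right and rows downward; lengths in m; the calibration is good to about 2 mm. A picture is of the moment at which its call begins: read the wrist's pose just before it. camera_model takes no time and is no camera call; for the wrist camera it gives the pose at the moment of the call.
- manip.sign_off(): hands the job in; it is judged then, once.
The state is a dict: "t": time; "q": joint angles; "qd": joint speeds; "tau": joint torques, N m; "tcp_pos": TCP position; "tool_rot": TCP orientation; "force": force on the tool from outside, world axes, zero at the start; "ft_torque": the same for the moment, N m; "finger_gap": opening from 0.0 (shut) to 1.0 (fully open); "gripper_force": force on a finger pad.
Only numpy, scipy, OpenCV 4.12 (cv2) and the standard library are available. Lean on these libraries where they do the work, as an engineer would, in place of code of your own. Each camera call takes 0.05 s, during which the arm holds its last target. There are 200 camera calls.

## Task

Set up the laser for a beam check: with its shutter still shut, turn the round knob at the foot of the mirror turntable a little at a time until the white pointer line on the disc lines up with the steel index on the rim. Then grip the knob on the end of the spring-closed shutter rod, draw the rod straight out until the black ring mark on it stands at the mouth of its barrel, and finish while still holding it there, because it springs shut when let go. Do not touch the mirror or its disc, do not open the shutter before the pointer is lined up, and leave the other things on the bench where they are.

Things in the scene. Friction and masses are not known exactly. Their poses are not given: they have to be found in the camera images.
- stage_axis (a point): Point on the vertical axis of the mirror turntable, level with the top of its disc (48 mm above the bench). The turntable: black foot 130 x 130 mm, fixed aluminium ring 132 mm across with engraved ticks, and in it the black turning disc, 110 mm across, with the mirror standing in its middle (50 mm wide and high, its top edge 107 mm above the bench). x axis: from the round aiming knob towards the pointer's side, z up.
- pointer_tip (a point): Outer end of the white pointer line (26 mm long, 2 mm wide) on top of the turning disc, 54.5 mm from the turntable's axis, on the side away from the robot. Its x axis points outward along the line, z up. It turns with the disc and the mirror.
- index_tip (a point): Inner tip of the index: a small steel block with a thin black line on top, clamped on the rim of the fixed ring, the tip 58.5 mm from the turntable's axis and level with the disc. Its x axis points outward from the turntable's axis. The index is fixed in a run but is set differently each time; the pointer starts 0.2 to 0.65 rad clockwise of it (seen from above).
- aim_grip (a point): Centre (half-way up) of the aiming knob: upright fluted metal cylinder 32 mm across and 28 mm tall, its top 88 mm above the bench, on the turntable's robot side, 80 mm from the turntable's axis; a housing lies 12 mm below its lower rim. It turns about its vertical axis, with light friction (0.05 N m), and stays where it is left.
- aim_knob (a joint): Turn of the aiming knob in rad, growing counterclockwise seen from above, range -3.6 to 3.6, at 1.2 to 2.0 at the start. Through a pinion the disc with pointer and mirror turns a quarter as far the OPPOSITE way: 1 rad of knob clockwise turns the pointer 0.25 rad counterclockwise.
- mirror_table: The turning black disc (110 mm across, 6 mm thick, top 48 mm above the bench) with the mirror in its square black holder, 50 x 50 x 10 mm, upright on it. Its origin lies on the turntable's axis at the foot of the turntable, 12 mm above the bench; x axis along the pointer. Not to be touched.
- pull_grip (a point): Centre of the pull knob on the end of the shutter rod: a grooved metal cylinder lying level, 24 mm across and 30 mm long, with a flange 32 mm across and 6 mm thick on its outer end (towards the robot); its centre line is 82 mm above the bench. Its x axis points back along the rod into the shutter, so the pull is along its -x (roughly towards the robot); z up.
- shutter_rod (a joint): How far the shutter rod is drawn out, in m: 0 shut, 0.040 when the middle of the ring mark is at the barrel's mouth (shutter open), 0.055 at the stop. The inner spring pulls it back with 3.6 N when shut, 8.4 N at the mark, 10.2 N at the stop; it springs shut when let go.
- barrel_mouth (a point): Centre of the open end of the shutter's aluminium barrel (26 mm across), out of which the 10 mm steel rod is drawn, 82 mm above the bench. The black ring mark on the rod is 4 mm wide and is hidden inside the barrel until the rod is nearly out; with the rod shut the pull knob's near face is 18 mm from this point. The barrel sticks out of the upright shutter housing, whose face is 42 mm behind the mouth and whose top is 114 mm above the bench. x axis as for the pull knob.
- base: The grey metal base plate, 220 mm (x) by 500 mm (y), 12 mm thick, that carries the laser head (black box 110 x 170 mm with fins, top 130 mm above the bench, at its +y end), the shutter in the middle and the turntable at its -y end. Origin: on the underside, 120 mm from its front (robot-side) edge, mid-length; x away from the robot's side.
- screwdriver: Bystander: screwdriver, 200 mm, lying on the bench in front of the plate, near the rod's end; less than 35 mm high.
- wrench: Bystander: steel wrench, 180 mm, lying in front of the laser head.
- tape_roll: Bystander: roll of grey tape lying flat, 104 mm across, 48 mm high.
- spray_can: Bystander: aluminium spray can standing behind the plate, 54 mm across, 170 mm high.
- glue_bottle: Bystander: white bottle standing beyond the laser head's end of the plate, 60 mm across, 140 mm high.
- truss_clamp: Bystander: aluminium half-coupler for truss tube, 30 x 125 mm, 52 mm high, behind the plate.
- parts_bin: Bystander: yellow parts bin, 160 x 100 mm, 70 mm high, to the robot's right.

How it is judged:
On the way, in this order (a step that is already met when the one before it is completed fails the run):
1. the pointer is lined up with the index while the shutter is still shut (angle between the x axis of pointer_tip and the x axis of index_tip, either way round below 0.06 rad and value of joint shutter_rod below 0.006 m), for 0.3 s.
2. the shutter rod is drawn out to its ring mark and held there by its knob (angle between the x axis of pointer_tip and the x axis of index_tip, either way round below 0.06 rad and contact force between the fingers and shutter_rod above 2 N and value of joint shutter_rod between 0.036 and 0.044 m), for 0.5 s.
At the end, for the whole second after the job is handed in: The pointer is within 0.06 rad (about 3 mm at the rim) of the index; the shutter rod is out 40 mm, give or take 4 mm, at rest, with the fingers still holding its knob (all of step 2 and velocity of joint shutter_rod between -0.01 and 0.01 m/s); the arm keeps its last pose, push and grip.
It fails at once if the shutter was opened (rod out more than 12 mm) while the pointer was off the index by more than 0.09 rad (value of joint shutter_rod above 0.012 m and angle between the x axis of pointer_tip and the x axis of index_tip, either way round above 0.09 rad).
It fails at once if the mirror or its disc was touched (contact force between any of the fingers, the arm and mirror_table above 0.5 N).
It fails at once if a bystander was pushed more than 25 mm from its place or knocked over (distance of any of screwdriver, wrench, tape_roll, spray_can, glue_bottle, truss_clamp, parts_bin from where it was at the start of the episode above 0.025 m or angle between any of spray_can, glue_bottle's own z axis and vertical above 0.5 rad).
It also fails if it takes over 58 s, if anything falls off the work surface, if the arm or the gripper's body presses on something with over 40 N, if the wrist force passes 120 N, or if a joint passes its speed limit or range.

## Working session

There is one attempt and no reset: what is moved stays moved. The work goes in short steps, Python scripts to look and compute and a shell command to move; the robot and the scene stay as the last step left them, time stands still between calls to the robot, and variables do not carry over. Pictures are saved under pics/ and viewed, at most 10 in all, crops included, and the job is handed in when it is done.

```bash
mkdir -p pics; cat > h.py <<'E'
import numpy as np, cv2
from scipy.spatial.transform import Rotation as R
from station import manip
def cam(n):
    m=manip.camera_model(n); a=np.array(m['attitude'],float)
    Rm=a if a.shape==(3,3) else R.from_quat(a).as_matrix()
    return m,Rm,np.array(m['origin'])
def onplane(C,u,v,z):
    m,Rm,o=C; d=Rm@np.array([(u-m['cx'])/m['fx'],-(v-m['cy'])/m['fy'],-1]); return o+d*(z-o[2])/d[2]
def proj(C,p):
    m,Rm,o=C; c=Rm.T@(np.array(p)-o); return m['cx']+m['fx']*c[0]/-c[2], m['cy']-m['fy']*c[1]/-c[2]
def cloud(C,dep):
    m,Rm,o=C; v,u=np.mgrid[:dep.shape[0],:dep.shape[1]]
    c=np.stack([(u-m['cx'])/m['fx']*dep,-(v-m['cy'])/m['fy']*dep,-dep],-1); return c@Rm.T+o
E
python3 - <<'E'
from h import *
for n in ('side','top'):
    im,d=manip.snapshot(n); cv2.imwrite(f'pics/{n}.png',im[...,::-1]); np.save(n,d); np.save(n+'i',im); print(manip.camera_model(n))
print(manip.sense())
E
```

```text
{'fx': 493.61009562136627, 'fy': 493.61009562136627, 'cx': 313.25801044654185, 'cy': 200.47048799885937, 'origin': array([ 0.00145326, -1.34647509,  0.9263467 ]), 'attitude': array([ 0.48567267, -0.0979989 , -0.19721373,  0.84594623])}
{'fx': 366.05641050628833, 'fy': 366.05641050628833, 'cx': 318.40062568078093, 'cy': 194.82530207716255, 'origin': array([ 0.3786743 , -0.05039094,  1.14734881]), 'attitude': array([ 0.06742489, -0.07351517, -0.70212704,  0.70502981])}
{'t': 0.1, 'q': array([-1.47849807e+00,  5.28373791e-01,  1.43374251e+00,  8.78528642e-06,
        1.18142572e+00, -1.78490851e-01]), 'qd': array([-0.0004681 , -0.00096903, -0.00152265,  0.0002382 ,  0.00066211,
       -0.00027741]), 'tau': array([-5.13406085e-04, -4.43303561e+01, -1.78586411e+01, -1.87210640e-04,
        3.87704626e-03, -1.54771999e-05]), 'tcp_pos': array([ 0.1671719 , -0.60171597,  0.30304106]), 'tool_rot': array([ 9.90847906e-01,  1.34979544e-01,  4.60506550e-05, -9.73602537e-04]), 'force': array([-0.03714519,  0.13812913,  0.29601863]), 'ft_torque': array([ 0.04756859, -0.00991406, -0.02266011]), 'gripper_force': 0.0, 'finger_gap': 1.0007417913975691}
```

View pics/top.png

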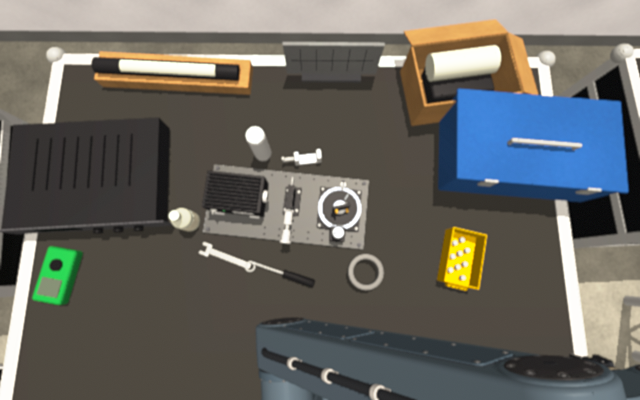

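View pics/side.png

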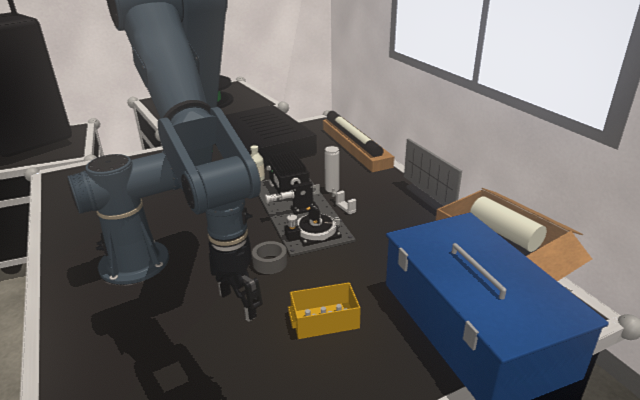

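The top view shows the plate at (205–370, 165–248), with the turntable at (340,208), aiming knob at (338,233), pull knob at (286,238) and index near (344,187). In the side view the turntable is at (318,228). Next I'll compute rough positions and find out where the wrist camera sits.

```bash
python3 - <<'E'
from h import *
C=cam('top')
for n,u,v,z in [('axis',339.5,208,.048),('aim',338,233,.088),('pull',286,239,.094),('mouth',288,222,.09),('plateFL',204,235,.012),('plateFR',365,248,.012),('plateBR',369,180,.012),('plateBL',216,165,.012)]: print(n,onplane(C,u,v,z).round(3))
m,Rm,o=cam('wrist'); s=manip.sense(); T=R.from_quat(s['tool_rot']).as_matrix()
print(m['fx'],m['cx'],m['cy'],'cam in tool',(T.T@(o-s['tcp_pos'])).round(3)); print((T.T@Rm).round(3)); print(T.round(3))
im=np.load('topi.npy')[150:260,190:385]
cv2.imwrite('pics/topc.png',cv2.resize(im,None,fx=4,fy=4,interpolation=2)[...,::-1])
E
```

```text
axis [ 0.561 -0.124  0.048]
aim [ 0.481 -0.116  0.088]
pull [0.462 0.033 0.094]
mouth [0.512 0.029 0.09 ]
plateFL [0.48  0.293 0.012]
plateFR [ 0.442 -0.204  0.012]
plateBR [ 0.658 -0.221  0.012]
plateBL [0.704 0.269 0.012]
328.0665371370282 322.22094642742564 200.19943460768968 cam in tool [ 0.071 -0.001 -0.07 ]
[[ 0.001  0.96   0.28 ]
 [ 1.    -0.001  0.001]
 [ 0.001  0.28  -0.96 ]]
[[ 0.964  0.267 -0.   ]
 [ 0.267 -0.964  0.002]
 [ 0.    -0.002 -1.   ]]
```

View pics/topc.png

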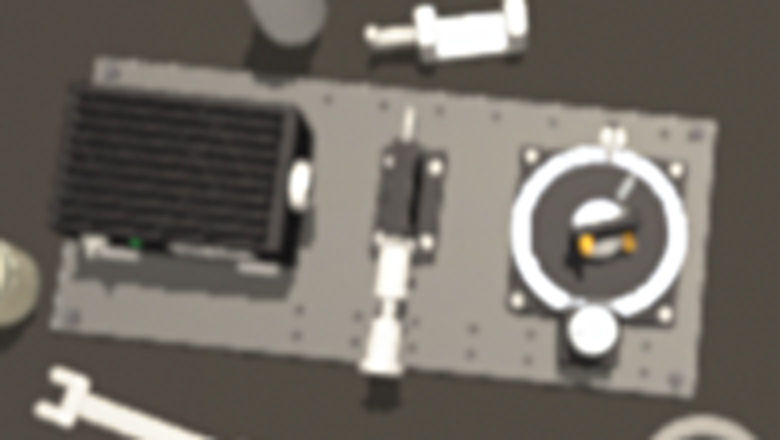

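```bash
python3 -m crank '[{"dp":[0.054,-0.048,0],"delta_rot":[0,0,0],"fingers":1},{"dp":[0.054,-0.048,0],"delta_rot":[0,0,0],"fingers":1},{"dp":[0.054,-0.048,0],"delta_rot":[0,0,0],"fingers":1},{"dp":[0.054,-0.048,0],"delta_rot":[0,0,0],"fingers":1},{"dp":[0.054,-0.048,0],"delta_rot":[0,0,0],"fingers":1},{"dp":[0.054,-0.048,0],"delta_rot":[0,0,0],"fingers":1},{"dp":[0.054,-0.048,0],"delta_rot":[0,0,0],"fingers":1},{"dp":[0.054,-0.048,0],"delta_rot":[0,0,0],"fingers":1}]' 40
python3 -m crank '[{"dp":[0.054,-0.048,0],"delta_rot":[0,0,0],"fingers":1},{"dp":[0.054,-0.048,0],"delta_rot":[0,0,0],"fingers":1},{"dp":[0.054,-0.048,0],"delta_rot":[0,0,0],"fingers":1},{"dp":[0.054,-0.048,0],"delta_rot":[0,0,0],"fingers":1},{"dp":[0.054,-0.048,0],"delta_rot":[0,0,0],"fingers":1},{"dp":[0.054,-0.048,0],"delta_rot":[0,0,0],"fingers":1},{"dp":[0.054,-0.048,0],"delta_rot":[0,0,0],"fingers":1},{"dp":[0.054,-0.048,0],"delta_rot":[0,0,0],"fingers":1},{"dp":[0,0,0],"delta_rot":[0,0,0],"fingers":1},{"dp":[0,0,0],"delta_rot":[0,0,0],"fingers":1},{"dp":[0,0,0],"delta_rot":[0,0,0],"fingers":1}]'
python3 - <<'E'
from h import *
C=cam('wrist'); im,d=manip.snapshot('wrist'); cv2.imwrite('pics/w1.png',im[...,::-1]); np.savez('w1',im=im,d=d)
import pickle; pickle.dump(C,open('w1.pkl','wb'))
for n,p in [('axis',(.561,-.124,.048)),('aim',(.481,-.116,.088))]: print(n,proj(C,p))
E
```

```text
t: 0.77
tcp_pos: [0.3245, -0.3577, 0.3037]
tool_rot: [0.991, 0.135, -0.0, -0.0]
force: [0.3, 0.9, -0.5]
finger_gap: 1.004
gripper_force: 0.0
t: 1.68
tcp_pos: [0.4804, -0.1166, 0.3036]
tool_rot: [0.991, 0.135, -0.001, -0.0]
force: [1.3, 0.1, -0.8]
finger_gap: 1.006
gripper_force: 0.0
axis (np.float64(354.3181238447634), np.float64(99.00314906272142))
aim (np.float64(323.52657787513226), np.float64(185.76128650059562))
```

View pics/w1.png

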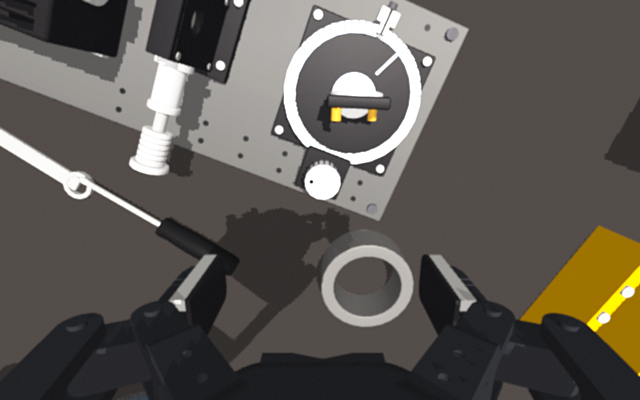

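The wrist view shows the aiming knob top at (322,182), the ring centred near (353,92), the pointer from (375,75) to (397,54), and the index with its black line around (380,38)–(390,10). The pull knob is at (152,155) and the mouth near (163,110).

```bash
cat > ang.py <<'E'
from h import *
def run(C,im,d,ax=None,verbose=1):
    P=cloud(C,d)
    g=cv2.cvtColor(im,cv2.COLOR_RGB2GRAY); X=P[...,0];Y=P[...,1];Z=P[...,2]
    if ax is None: ax=np.array([.561,-.124])
    # ring inner edge via bright pixels near z=.048
    for _ in range(4):
        r=np.hypot(X-ax[0],Y-ax[1]); a=np.arctan2(Y-ax[1],X-ax[0])
        m=(g>150)&(r>.052)&(r<.070)&(abs(Z-.048)<.006)&~(abs(a+.2)<.35)
        A=np.c_[2*X[m],2*Y[m],np.ones(m.sum())]; s=np.linalg.lstsq(A,X[m]**2+Y[m]**2,rcond=None)[0]; ax=s[:2]
    r=np.hypot(X-ax[0],Y-ax[1])
    front=np.arctan2(Y-ax[1],X-ax[0])
    pm=(g>110)&(r>.031)&(r<.0525)&(abs(front)<1.3)&(Z<.056)
    pm=cv2.morphologyEx(pm.astype(np.uint8),cv2.MORPH_CLOSE,np.ones((2,2)))
    n,l,st,_=cv2.connectedComponentsWithStats(pm); k=1+np.argmax(st[1:,4]); pa=np.arctan2((Y-ax[1])[l==k].mean(),(X-ax[0])[l==k].mean())
    im2=(r>.066)&(r<.085)&(abs(front)<1.0)&(Z>.040)
    ia=np.arctan2((Y-ax[1])[im2].mean(),(X-ax[0])[im2].mean())
    if verbose: print('axis',ax.round(4),'ringN',m.sum(),'ringz',np.median(Z[m]).round(4),'ptr px',st[k,4],pa.round(3),'idx px',im2.sum(),'z',np.median(Z[im2]).round(3),ia.round(3),'ptr needs CCW',(ia-pa).round(3))
    return ax,pa,ia,P
E
python3 - <<'E'
from ang import *
import pickle
C=pickle.load(open('w1.pkl','rb')); f=np.load('w1.npz'); im,d=f['im'],f['d']
ax,pa,ia,P=run(C,im,d)
# manual ray check
q=lambda u,v,z: onplane(C,u,v,z)[:2]-ax
for n,u,v in [('p in',376,75),('p out',396,55),('i tip',381,38),('i out',391,8)]:
    e=q(u,v,.048 if n[0]=='p' else .054); print(n,np.hypot(*e).round(4),np.arctan2(e[1],e[0]).round(3))
def stat(n,m): print(n,m.sum(),P[m].mean(0).round(4),P[m].min(0).round(4),P[m].max(0).round(4))
X,Y,Z=P[...,0],P[...,1],P[...,2]
stat('aim top',(abs(Z-.088)<.004)&(np.hypot(X-.481,Y+.116)<.03))
v,u=np.mgrid[:400,:640]
for x in (np.arange(.44,.56,.006)):
    m=(abs(X-x)<.003)&(Z>.07)&(abs(Y-.033)<.04)
    if m.sum(): print(x.round(3),m.sum(),Y[m].min().round(4),Y[m].max().round(4),((Y[m].min()+Y[m].max())/2).round(4),Z[m].max().round(4))
E
```

```text
axis [ 0.5637 -0.1214] ringN 2725 ringz 0.0428 ptr px 1532 0.099 idx px 395 z 0.048 -0.15 ptr needs CCW -0.25
p in 0.028 -0.596
p out 0.0525 -0.562
i tip 0.0538 -0.18
i out 0.0784 -0.134
aim top 982 [ 0.4844 -0.114   0.0883] [ 0.4672 -0.1304  0.0841] [ 0.5    -0.0978  0.0909]
0.452 79 0.0231 0.049 0.036 0.0994
0.458 327 0.0228 0.0538 0.0383 0.0995
0.464 198 0.026 0.0492 0.0376 0.0956
0.47 201 0.0254 0.0484 0.0369 0.0963
0.476 213 0.025 0.0478 0.0364 0.0966
0.482 205 0.0242 0.0474 0.0358 0.0961
0.488 253 0.0237 0.0473 0.0355 0.0956
0.494 90 0.0297 0.0404 0.0351 0.0891
0.5 93 0.0294 0.039 0.0342 0.0888
0.506 137 0.0209 0.0437 0.0323 0.0962
0.512 248 0.0205 0.0448 0.0326 0.0969
0.518 216 0.0213 0.0427 0.032 0.0953
0.524 218 0.0205 0.0425 0.0315 0.0951
0.53 225 0.0199 0.0423 0.0311 0.0944
0.536 225 0.0194 0.0405 0.03 0.0952
0.542 252 0.015 0.0411 0.028 0.0988
0.548 344 0.0145 0.044 0.0292 0.1164
0.554 407 0.0187 0.0387 0.0287 0.1167
0.56 420 0.0187 0.0379 0.0283 0.1168
```

The pointer is at about −0.57 rad and the index at −0.15, so the pointer has to turn about 0.42 rad counterclockwise, which is about 1.68 rad clockwise on the knob. I'll descend on the knob and pre-rotate on the way down.

```bash
python3 -m crank '[{"dp":[0.009,-0.003,0],"delta_rot":[0,0,0],"fingers":1},{"dp":[0,0,0.034],"delta_rot":[0,0,-0.0115],"fingers":1},{"dp":[0,0,0.034],"delta_rot":[0,0,-0.0115],"fingers":1},{"dp":[0,0,0.034],"delta_rot":[0,0,-0.0115],"fingers":1},{"dp":[0,0,0.034],"delta_rot":[0,0,-0.0115],"fingers":1},{"dp":[0,0,0.034],"delta_rot":[0,0,-0.0115],"fingers":1},{"dp":[0,0,0.034],"delta_rot":[0,0,-0.0115],"fingers":1},{"dp":[0,0,0.034],"delta_rot":[0,0,-0.0115],"fingers":1},{"dp":[0,0,0.034],"delta_rot":[0,0,-0.0115],"fingers":1},{"dp":[0,0,0.034],"delta_rot":[0,0,0],"fingers":1},{"dp":[0,0,0.034],"delta_rot":[0,0,0],"fingers":1},{"dp":[0,0,0],"delta_rot":[0,0,0],"fingers":1}]' 30
python3 -m crank '[{"dp":[0,0,0],"delta_rot":[0,0,0],"fingers":-1},{"dp":[0,0,0],"delta_rot":[0,0,0],"fingers":-1},{"dp":[0,0,0],"delta_rot":[0,0,0],"fingers":-1},{"dp":[0,0,0],"delta_rot":[0,0,0],"fingers":-1},{"dp":[0,0,0],"delta_rot":[0,0,0],"fingers":-1},{"dp":[0,0,0],"delta_rot":[0,0,0],"fingers":-1},{"dp":[0,0,0],"delta_rot":[0,0,0],"fingers":-1},{"dp":[0,0,0],"delta_rot":[0,0,0],"fingers":-1},{"dp":[0,0,0],"delta_rot":[0,0,0],"fingers":-1},{"dp":[0,0,0],"delta_rot":[0,0,0],"fingers":-1}]' 30
python3 -c "
from h import *; print(manip.sense()['q'].round(3))"
```

```text
t: 2.73
tcp_pos: [0.4832, -0.1147, 0.1315]
tool_rot: [0.912, 0.411, -0.002, -0.002]
force: [-0.8, 0.0, 0.7]
finger_gap: 1.001
gripper_force: 0.0
t: 3.57
tcp_pos: [0.4852, -0.1143, 0.135]
tool_rot: [0.911, 0.412, 0.001, 0.001]
force: [-0.9, -1.0, 6.3]
finger_gap: 0.365
gripper_force: 29.6
[-0.456  0.643  1.883 -0.     0.613  0.266]
```

```bash
python3 -m crank '[{"dp":[0,0,0],"delta_rot":[0,0,0.0195],"fingers":-1},{"dp":[0,0,0],"delta_rot":[0,0,0.0195],"fingers":-1},{"dp":[0,0,0],"delta_rot":[0,0,0.0195],"fingers":-1},{"dp":[0,0,0],"delta_rot":[0,0,0.0195],"fingers":-1},{"dp":[0,0,0],"delta_rot":[0,0,0.0195],"fingers":-1},{"dp":[0,0,0],"delta_rot":[0,0,0.0195],"fingers":-1},{"dp":[0,0,0],"delta_rot":[0,0,0.0195],"fingers":-1},{"dp":[0,0,0],"delta_rot":[0,0,0.0195],"fingers":-1},{"dp":[0,0,0],"delta_rot":[0,0,0.0195],"fingers":-1},{"dp":[0,0,0],"delta_rot":[0,0,0.0195],"fingers":-1},{"dp":[0,0,0],"delta_rot":[0,0,0.0195],"fingers":-1},{"dp":[0,0,0],"delta_rot":[0,0,0.0195],"fingers":-1}]'
python3 -m crank '[{"dp":[0,0,0],"delta_rot":[0,0,0.015],"fingers":-1},{"dp":[0,0,0],"delta_rot":[0,0,0.015],"fingers":-1},{"dp":[0,0,0],"delta_rot":[0,0,0],"fingers":-1},{"dp":[0,0,0],"delta_rot":[0,0,0],"fingers":-1}]'
python3 - <<'E'
from h import *
s=manip.sense(); print(s['q'].round(3),s['ft_torque'].round(2))
im,d=manip.snapshot('wrist'); im2,_=manip.snapshot('top')
cv2.imwrite('pics/w2.png',np.vstack([im[...,::-1][::2,::2],cv2.resize(im2[150:260,270:430],(320,220))[...,::-1]]))
E
```

```text
t: 4.57
tcp_pos: [0.4854, -0.1156, 0.135]
tool_rot: [0.952, -0.308, 0.002, 0.001]
force: [-2.0, -6.3, 5.8]
finger_gap: 0.361
gripper_force: 29.6
t: 4.9
tcp_pos: [0.4853, -0.1158, 0.135]
tool_rot: [0.919, -0.393, 0.002, 0.001]
force: [-2.4, -6.8, 4.7]
finger_gap: 0.363
gripper_force: 29.7
[-0.457  0.643  1.883 -0.004  0.612  1.925] [-1.2   0.61 -0.1 ]
```

View pics/w2.png

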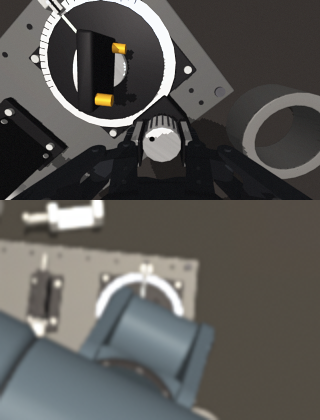

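The half-scale wrist view shows the pointer ending near (62,18) and the index at about (52,5), close to aligned. I'll unwrap the picture in polar form around the axis to get a number.

```bash
cat > pol.py <<'E'
from h import *
def polar(C,im,d,name):
    g=cv2.cvtColor(im,cv2.COLOR_RGB2GRAY); P=cloud(C,d); X,Y,Z=P[...,0],P[...,1],P[...,2]; ax=np.array([.5637,-.1214])
    for _ in range(5):
        r=np.hypot(X-ax[0],Y-ax[1]); a=np.arctan2(Y-ax[1],X-ax[0])
        m=(g>150)&(r>.053)&(r<.069)&(abs(Z-.045)<.008)&~(abs(a+.2)<.3)
        s=np.linalg.lstsq(np.c_[2*X[m],2*Y[m],np.ones(m.sum())],X[m]**2+Y[m]**2,rcond=None)[0]; ax=s[:2]
    A=np.arange(-1.0,.4,.005); Rr=np.arange(.025,.09,.00025)
    def samp(z):
        M=np.array([[proj(C,(ax[0]+r*np.cos(a),ax[1]+r*np.sin(a),z)) for a in A] for r in Rr],np.float32)
        return cv2.remap(g,M[...,0],M[...,1],cv2.INTER_LINEAR)
    p=samp(.048); print('axis',ax.round(4),m.sum())
    for lo,hi in [(.034,.043),(.043,.052),(.056,.062),(.066,.072),(.072,.078)]:
        b=p[(Rr>lo)&(Rr<hi)].mean(0); k=A[b>(b.min()+b.max())/2]; print(lo,'bright',k.min().round(3),k.max().round(3),'peak',A[b.argmax()].round(3),b.max().round(0))
    cv2.imwrite(name,cv2.resize(p[::-1,::-1],None,fx=2.5,fy=2))
E
python3 - <<'E'
from pol import *
import pickle
C=cam('wrist'); im,d=manip.snapshot('wrist'); polar(C,im,d,'pics/pol2.png')
f=np.load('w1.npz'); polar(pickle.load(open('w1.pkl','rb')),f['im'],f['d'],'pics/pol1.png')
E
```

```text
axis [ 0.5638 -0.1209] 10311
0.034 bright -0.18 -0.12 peak -0.135 165.0
0.043 bright -0.175 -0.12 peak -0.16 253.0
0.056 bright -0.425 0.395 peak -0.315 251.0
0.066 bright -0.135 0.395 peak -0.105 231.0
0.072 bright -0.075 0.395 peak -0.05 140.0
axis [ 0.5638 -0.1216] 3886
0.034 bright -0.605 -0.51 peak -0.565 255.0
0.043 bright -0.595 -0.515 peak -0.565 255.0
0.056 bright -1.0 0.395 peak -0.98 255.0
0.066 bright -0.59 0.395 peak -0.195 255.0
0.072 bright -0.93 0.395 peak -0.25 255.0
```

View pics/pol2.png

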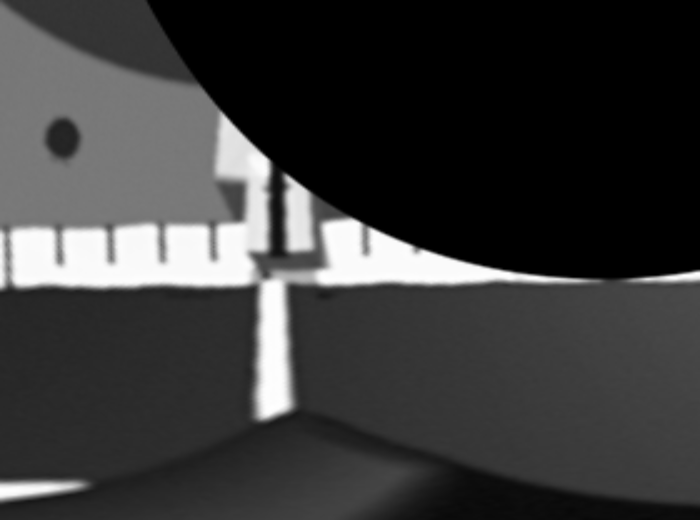

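In the polar view the pointer's centre is at column 273 and the index line at 276, so they agree to about 0.01 rad. Next: release, lift, check, and move over the pull knob.

```bash
python3 -m crank '[{"dp":[0,0,0],"delta_rot":[0,0,0],"fingers":1},{"dp":[0,0,0],"delta_rot":[0,0,0],"fingers":1},{"dp":[0,0,0],"delta_rot":[0,0,0],"fingers":1},{"dp":[0,0,0],"delta_rot":[0,0,0],"fingers":1},{"dp":[0,0,0],"delta_rot":[0,0,0],"fingers":1},{"dp":[0,0,0],"delta_rot":[0,0,0],"fingers":1}]'
python3 -m crank '[{"dp":[0,0,-0.03],"delta_rot":[0,0,0],"fingers":1},{"dp":[0,0,-0.04],"delta_rot":[0,0,0],"fingers":1},{"dp":[0,0,-0.06],"delta_rot":[0,0,0],"fingers":1},{"dp":[0,0,-0.06],"delta_rot":[0,0,-0.0164],"fingers":1},{"dp":[0,0,-0.06],"delta_rot":[0,0,-0.0164],"fingers":1},{"dp":[0,0,0],"delta_rot":[0,0,-0.0164],"fingers":1},{"dp":[0,0,0],"delta_rot":[0,0,-0.0164],"fingers":1},{"dp":[0,0,0],"delta_rot":[0,0,-0.0164],"fingers":1},{"dp":[0,0,0],"delta_rot":[0,0,-0.0164],"fingers":1},{"dp":[0,0,0],"delta_rot":[0,0,-0.0164],"fingers":1},{"dp":[0,0,0],"delta_rot":[0,0,0],"fingers":1},{"dp":[0,0,0],"delta_rot":[0,0,0],"fingers":1}]'
python3 - <<'E'
from pol import *
C=cam('wrist'); im,d=manip.snapshot('wrist'); polar(C,im,d,'pics/pol3.png')
s=manip.sense(); T=R.from_quat(s['tool_rot']).as_matrix(); print(s['q'].round(3),'yaw',np.arctan2(T[1,0],T[0,0]))
P=cloud(C,d); X,Y,Z=P[...,0],P[...,1],P[...,2]
for x in np.arange(.446,.54,.008):
    m=(abs(X-x)<.003)&(Z>.07)&(abs(Y-.033)<.04)
    if m.sum(): print(x.round(3),m.sum(),Y[m].min().round(4),Y[m].max().round(4))
g=np.array([.475,.0362,.136]); print('tool shift to pull',(T.T@(g-s['tcp_pos'])).round(4))
E
```

```text
t: 5.55
tcp_pos: [0.4846, -0.1137, 0.1338]
tool_rot: [0.919, -0.394, -0.0, -0.0]
force: [-0.6, 1.0, -0.5]
finger_gap: 0.999
gripper_force: 0.0
t: 6.55
tcp_pos: [0.4845, -0.1138, 0.2588]
tool_rot: [0.999, -0.046, -0.0, -0.0]
force: [-0.1, 0.0, -0.4]
finger_gap: 1.0
gripper_force: 0.0
axis [ 0.5637 -0.1215] 5038
0.034 bright -0.18 -0.095 peak -0.15 255.0
0.043 bright -0.175 -0.105 peak -0.145 255.0
0.056 bright -1.0 0.395 peak -0.975 255.0
0.066 bright -0.91 0.395 peak -0.49 170.0
0.072 bright -0.94 -0.59 peak -0.9 254.0
[-0.456  0.424  1.795  0.     0.924  1.206] yaw -0.09096231357551506
0.454 216 0.023 0.051
0.462 282 0.0259 0.0526
0.47 249 0.0251 0.0483
0.478 258 0.0241 0.0474
0.486 332 0.0231 0.046
0.494 112 0.0296 0.0397
0.502 105 0.0291 0.0384
0.51 315 0.0204 0.0445
0.518 266 0.0211 0.0422
0.526 270 0.02 0.041
0.534 278 0.0193 0.04
tool shift to pull [-0.0231 -0.1485  0.1228]
```

View pics/pol3.png

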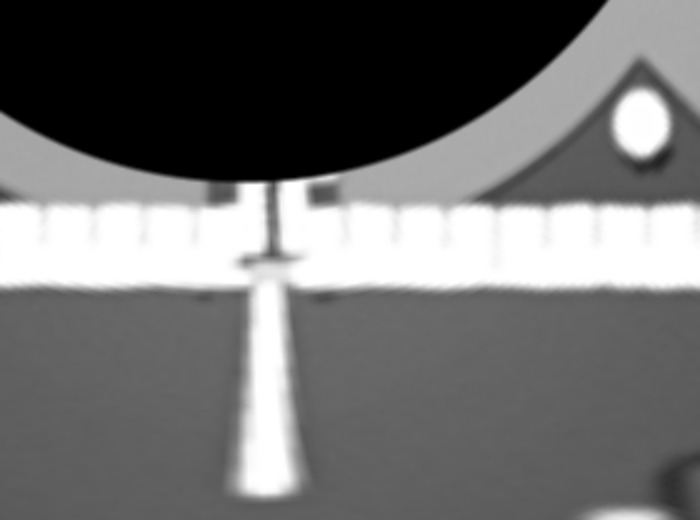

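The pointer is aligned (column 268 against 271). Moving to the pull knob and gripping it.

```bash
python3 -m crank '[{"dp":[-0.0092,-0.0594,0],"delta_rot":[0,0,0],"fingers":1},{"dp":[-0.0092,-0.0594,0],"delta_rot":[0,0,0],"fingers":1},{"dp":[-0.0092,-0.0594,0],"delta_rot":[0,0,0],"fingers":1},{"dp":[-0.0092,-0.0594,0],"delta_rot":[0,0,0],"fingers":1},{"dp":[-0.0092,-0.0594,0],"delta_rot":[0,0,0],"fingers":1},{"dp":[0,0,0],"delta_rot":[0,0,0],"fingers":1},{"dp":[0,0,0.06],"delta_rot":[0,0,0],"fingers":1},{"dp":[0,0,0.06],"delta_rot":[0,0,0],"fingers":1},{"dp":[0,0,0.06],"delta_rot":[0,0,0],"fingers":1},{"dp":[0,0,0.04],"delta_rot":[0,0,0],"fingers":1},{"dp":[0,0,0.026],"delta_rot":[0,0,0],"fingers":1},{"dp":[0,0,0],"delta_rot":[0,0,0],"fingers":1}]'
python3 -m crank '[{"dp":[0,0,0],"delta_rot":[0,0,0],"fingers":-1},{"dp":[0,0,0],"delta_rot":[0,0,0],"fingers":-1},{"dp":[0,0,0],"delta_rot":[0,0,0],"fingers":-1},{"dp":[0,0,0],"delta_rot":[0,0,0],"fingers":-1},{"dp":[0,0,0],"delta_rot":[0,0,0],"fingers":-1},{"dp":[0,0,0],"delta_rot":[0,0,0],"fingers":-1},{"dp":[0,0,0],"delta_rot":[0,0,0],"fingers":-1},{"dp":[0,0,0],"delta_rot":[0,0,0],"fingers":-1},{"dp":[0,0,0],"delta_rot":[0,0,0],"fingers":-1},{"dp":[0,0,0],"delta_rot":[0,0,0],"fingers":-1},{"dp":[0,0,0],"delta_rot":[0,0,0],"fingers":-1}]' 45
python3 - <<'E'
from h import *
C=cam('wrist'); im,d=manip.snapshot('wrist'); cv2.imwrite('pics/w4.png',im[...,::-1])
E
```

```text
t: 7.6
tcp_pos: [0.4737, 0.0357, 0.1334]
tool_rot: [0.999, -0.045, -0.003, -0.0]
force: [-0.3, 0.1, 0.2]
finger_gap: 0.999
gripper_force: 0.0
t: 8.52
tcp_pos: [0.4754, 0.0361, 0.137]
tool_rot: [0.999, -0.045, 0.001, -0.0]
force: [0.2, 0.2, 6.2]
finger_gap: 0.266
gripper_force: 43.7
```

View pics/w4.png

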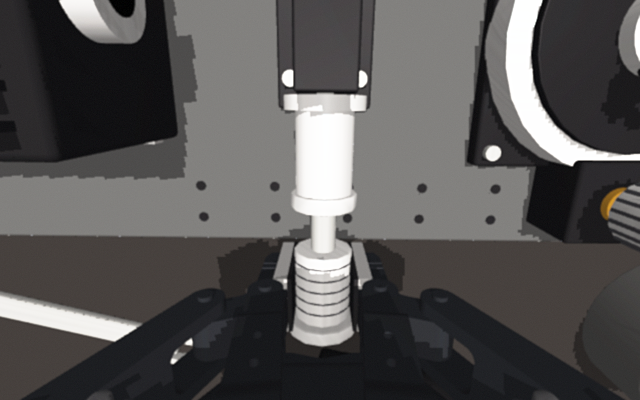

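The wrist view shows both fingers on the knob at (322,290), with the rod shut and the barrel mouth at about row 210. Drawing the rod 40 mm along −x.

```bash
python3 -m crank '[{"dp":[-0.008,0,0],"delta_rot":[0,0,0],"fingers":-1},{"dp":[-0.008,0,0],"delta_rot":[0,0,0],"fingers":-1},{"dp":[-0.008,0,0],"delta_rot":[0,0,0],"fingers":-1},{"dp":[-0.008,0,0],"delta_rot":[0,0,0],"fingers":-1},{"dp":[-0.008,0,0],"delta_rot":[0,0,0],"fingers":-1},{"dp":[-0.008,0,0],"delta_rot":[0,0,0],"fingers":-1},{"dp":[-0.008,0,0],"delta_rot":[0,0,0],"fingers":-1},{"dp":[-0.008,0,0],"delta_rot":[0,0,0],"fingers":-1},{"dp":[-0.008,0,0],"delta_rot":[0,0,0],"fingers":-1},{"dp":[-0.008,0,0],"delta_rot":[0,0,0],"fingers":-1},{"dp":[0,0,0],"delta_rot":[0,0,0],"fingers":-1},{"dp":[0,0,0],"delta_rot":[0,0,0],"fingers":-1}]'
python3 - <<'E'
from h import *
C=cam('wrist'); im,d=manip.snapshot('wrist'); s=manip.sense()
dp=s['tcp_pos']-np.array([.4754,.0361,.137]); print('moved',np.linalg.norm(dp[:2]).round(4),s['tcp_pos'].round(4))
cv2.imwrite('pics/w5.png',cv2.resize(im[50:350,200:450],None,fx=2,fy=2,interpolation=2)[...,::-1])
E
```

```text
t: 9.57
tcp_pos: [0.4395, 0.0396, 0.137]
tool_rot: [0.999, -0.045, 0.006, 0.0]
force: [8.5, 5.8, 0.4]
finger_gap: 0.262
gripper_force: 44.0
moved 0.0359 [0.4397 0.0395 0.1369]
```

View pics/w5.png

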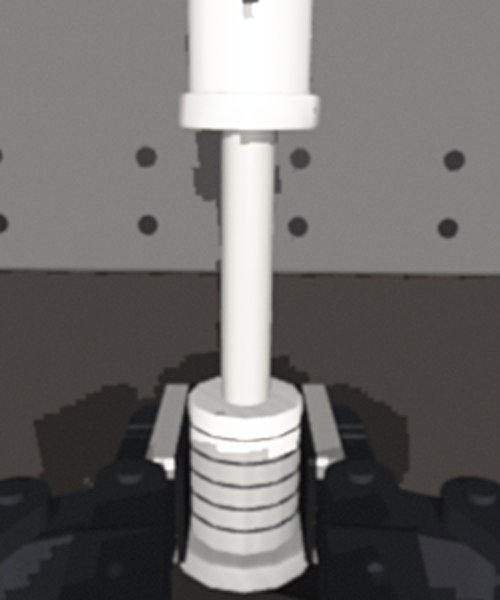

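The mark isn't out yet: the TCP moved 36 mm, with some give. Drawing a further 5 mm, then measuring.

```bash
python3 -m crank '[{"dp":[-0.004,0,0],"delta_rot":[0,0,0],"fingers":-1},{"dp":[-0.004,0,0],"delta_rot":[0,0,0],"fingers":-1},{"dp":[-0.002,0,0],"delta_rot":[0,0,0],"fingers":-1},{"dp":[0,0,0],"delta_rot":[0,0,0],"fingers":-1},{"dp":[0,0,0],"delta_rot":[0,0,0],"fingers":-1},{"dp":[0,0,0],"delta_rot":[0,0,0],"fingers":-1},{"dp":[0,0,0],"delta_rot":[0,0,0],"fingers":-1},{"dp":[0,0,0],"delta_rot":[0,0,0],"fingers":-1}]'
python3 - <<'E'
from h import *
C=cam('wrist'); im,d=manip.snapshot('wrist'); s=manip.sense()
dp=s['tcp_pos']-np.array([.4754,.0361,.137]); print('moved',np.linalg.norm(dp[:2]).round(4))
P=cloud(C,d); a=np.array([np.cos(-.091),np.sin(-.091)]); al=P[...,:2]@a; g=cv2.cvtColor(im,cv2.COLOR_RGB2GRAY)
for v in list(range(85,130,2))+list(range(236,268,3)): print(v,al[v,322].round(4),P[v,322,2].round(3),g[v,316:330].mean().round(),(np.abs(P[v,260:390,2]-.085)<.014).sum())
cv2.imwrite('pics/w6.png',cv2.resize(im[50:350,200:450],None,fx=2,fy=2,interpolation=2)[...,::-1])
E
```

```text
t: 10.28
tcp_pos: [0.4352, 0.04, 0.137]
tool_rot: [0.999, -0.045, 0.007, 0.0]
force: [8.8, 6.6, 0.3]
finger_gap: 0.263
gripper_force: 44.1
moved 0.0404
85 0.5068 0.095 255.0 70
87 0.5062 0.095 255.0 72
89 0.5056 0.096 255.0 72
91 0.505 0.095 255.0 72
93 0.5044 0.095 254.0 71
95 0.5037 0.095 254.0 72
97 0.5031 0.095 255.0 71
99 0.5025 0.095 255.0 71
101 0.5019 0.094 158.0 70
103 0.5013 0.089 3.0 31
105 0.5007 0.086 35.0 31
107 0.5 0.087 181.0 27
109 0.4993 0.087 227.0 27
111 0.4986 0.087 246.0 26
113 0.4979 0.087 245.0 25
115 0.4972 0.087 245.0 27
117 0.4965 0.086 245.0 27
119 0.4958 0.087 244.0 27
121 0.4952 0.088 244.0 27
123 0.4944 0.087 244.0 27
125 0.4938 0.087 244.0 27
127 0.4931 0.088 244.0 27
129 0.4924 0.088 244.0 26
236 0.4512 0.088 242.0 24
239 0.4499 0.088 242.0 30
242 0.4487 0.088 242.0 47
245 0.4468 0.086 242.0 80
248 0.4462 0.088 242.0 81
251 0.4445 0.087 238.0 83
254 0.4443 0.089 183.0 106
257 0.4441 0.092 185.0 114
260 0.4435 0.093 255.0 115
263 0.443 0.095 254.0 118
266 0.4416 0.094 254.0 120
```

View pics/w6.png

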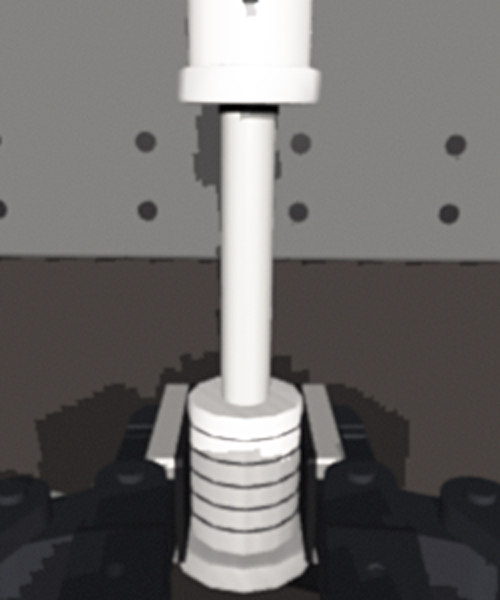

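The black ring's edge shows about 1.6 mm at the mouth (crop row 107), so the rod is out about 39.6 mm. I'll hold briefly and hand in.

```bash
python3 -m crank '[{"dp":[0,0,0],"delta_rot":[0,0,0],"fingers":-1},{"dp":[0,0,0],"delta_rot":[0,0,0],"fingers":-1},{"dp":[0,0,0],"delta_rot":[0,0,0],"fingers":-1},{"dp":[0,0,0],"delta_rot":[0,0,0],"fingers":-1},{"dp":[0,0,0],"delta_rot":[0,0,0],"fingers":-1},{"dp":[0,0,0],"delta_rot":[0,0,0],"fingers":-1},{"dp":[0,0,0],"delta_rot":[0,0,0],"fingers":-1},{"dp":[0,0,0],"delta_rot":[0,0,0],"fingers":-1}]'
python3 -c "
from station import manip; print(manip.sign_off())"
```

```text
t: 11.0
tcp_pos: [0.4352, 0.04, 0.137]
tool_rot: [0.999, -0.045, 0.007, 0.0]
force: [9.6, 6.1, 1.4]
finger_gap: 0.265
gripper_force: 44.1
the job is handed in; nothing more can be done
None
```

I handed the job in at about 11 s with the pointer measured within about 0.01 rad of the index and the shutter rod about 39.6 mm out, still held by its knob; the hand-in call gave no verdict.

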